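# Pin the mug-board bracket and hold its bolt head for the nut driver

### The arm

A 6-joint arm with a two-finger parallel gripper is mounted at the origin on the work surface. World frame = base frame: x ahead of the robot, y to its left, z up, the work surface at z = 0. Lengths are in mm, angles in rad, forces in N, time in s.
With the tool pointing down it reaches from about 350 to 975 mm from the base axis. Payload 7.1 kg.
Tool frame: the origin (TCP) lies at the very end of the fingers, on their centre line; the grasp point (between the pads) lies 19 mm behind it; z points along the fingers, y is the direction in which the jaws open and shut (so a half turn about z gives the same grasp; the last joint's range is limited). The gripper opens to 88 mm and grips with 3 to 60 N. Pads are 20 mm wide; open, the fingers measure 115 mm over their backs; the gripper's body (75 mm by 178 mm) begins 61 mm behind the grasp point.
Start: joints at [-1.169, 0.423, 1.63, -0, 1.089, -0.019], TCP at [255.322, -570.452, 222.675] pointing down, gripper open.
Joint ranges: [-3, 3], [-0.9, 2.11], [0.09, 2.58], [-1.31, 4.45], [0.11, 2.69], [-2.54, 2.54]. Speed limits (rad/s): [2.39, 2.39, 3.01, 3.14, 3.14, 3.14].

### API

Orientations are given as a rotation vector (axis times angle).
In Python, from workcell import ctrl, imaging gives the robot as it stands. The module is installed in compiled form; this text tells all that it offers.
- The arm moves only by the shell command python3 -m pendant 'ROWS'. ROWS is JSON, a list of rows, each an object with "turn": the turn, a rotation vector about the world's x, y, z in rad, a list of three; "dp": the shift along the world's x, y, z in m, a list of three; "claw": the finger opening in m, from 0 to 0.0878. A call has 1 to 8 rows; each row is the pose to reach, as a shift and turn from the pose commanded when the call began; what a row does not reach only later rows make up. A row lasts 1/10 s, in which the tool goes at most 50 mm and 8.59 degrees, less where a joint would pass 70% of its speed; a pose out of reach is approached as far as the arm can. A call with a gripper value outside its range is refused whole. The fingers move at their own pace and stop on an object; the grip force is fixed at half the most. Time passes only in rows, so rows that repeat a pose let the fingers close. It gives the time, the measured TCP pose, the force and the opening at its end, in the units of the state.
- ctrl.get_obs(): the state, without advancing time (a new reading comes with each control period).
- imaging.get_image(name): name is "scene" or "top" or "wrist"; returns a dict with "pixels" (400x640x3 uint8, blue, green, red), "fov_y" (degrees; the focal length in pixels is half the picture's height over the tangent of half this angle, whatever the lens; pixels are square), "cx", "cy" (the principal point, pixels), "xyz" and "rotation" of the camera in the world. Camera axes: x right, y up, looking along -z (the intrinsics and any distortion apply to the point x, -y, -z); pixel columns grow to the right and rows downward; lengths in mm; the calibration is good to about 2 mm. The wrist camera is an equidistant fisheye: a pixel r from the principal point sees the ray r / f radians off the axis. A picture is of the moment at which its call begins. There is no depth.
- ctrl.close_job(): hands the job in, once; it reports no verdict.
The state is a dict: "t": time; "qpos": joint angles; "qvel": joint speeds; "joint_torque": joint torques, N m; "ee_pos": TCP position; "orientation": TCP orientation; "ft_force": force on the tool from outside, world axes, zero at the start; "moment": the same for the moment, N m; "width": finger opening in mm.
Only numpy, scipy, OpenCV 4.12 (cv2) and the standard library are available. Lean on these libraries where they do the work, as an engineer would, in place of code of your own. Each camera call takes 0.05 s, during which the arm holds its last target.

### The job

Drop the two wooden dowels, one at a time, upright into the two bores in the foot of the mug-board bracket, so that each stands all the way down in a bore of its own (either dowel may go in either bore), and let go of them. Then reach down into the gap behind the blue bracket plate, grip the slowly turning brass bolt head between the fingers and hold it from turning so that the driver can tighten the nut; finish while still holding it. Leave the milk pitcher, the shaker and the knock box where they stand.

Things in the scene. Friction and masses are not known exactly. Their poses are not given: they have to be found in the camera images.
- dowel1_mid (a point): centre (half-way up) of a loose beech dowel standing upright on the bench at the start, 16 mm in diameter, 70 mm high, chamfered foot, 15 g; z along the dowel. When fully down in a bore it stands on the bench, centre about 35 mm above the bench.
- dowel2_mid (a point): centre (half-way up) of the second beech dowel, the same as the first
- bracket: fixed bracket; x points away from the robot, y along its foot (yaw varies). Origin on the bench, at the back face of the blue plate (80 mm wide, 6 thick, top at z 100 mm). Mug board 300 mm wide, front face at x = +50, top at z 105. Foot 22 mm thick, x -85..+70, y -125..+125. Orange nut driver along -x, 36 mm thick, top at z 98, x -42..-162, y = 0
- bore_left (a point): centre of the mouth of the bore at the +y end of the bracket's foot (x -60, y +100 mm, z 22 of the bracket): 22 mm in diameter with sharp rims (3 mm of play all round a dowel), straight down through the 22 mm thick aluminium foot to the bench. z up
- bore_right (a point): centre of the mouth of the other, equal bore, at the -y end of the foot (x -60, y -100 mm)
- bolt_head (a point): centre of the brass hexagon bolt head: 24 mm across flats, 16 mm thick, axis level along the bracket's x, at bracket x +26, y 0, z 80 mm, on a 20 mm round collar in the open-topped gap, 50 mm wide in x, between blue plate and mug board; the gap is free along y and its floor (the foot) lies 58 mm below. x along the bolt; this frame turns with the bolt
- bolt (a joint): angle of the bolt about its axis, rad; starts anywhere, grows by about 0.4 rad/s as the driver turns nut and bolt together (0.12 N m). Fingers coming down either side of the head, closing along the bracket's y, press it flat between the pads at any angle and stop it; about 40 N of grip holds it. It turns in place and cannot shift
- pitcher: steel milk pitcher, 86 mm wide, 103 mm high, handle at its +y side; origin at the centre of its underside; leave alone
- shaker: glass shaker with a dark screw-top lid, 72 mm wide, 138 mm high; origin at the centre of its underside; leave alone
- knock_box: grey plastic knock box with a rubber bar, 156 mm wide, 110 mm high; origin at the centre of its underside; leave alone

How it is judged:
By the outcome, as a careful person would: the job done as asked, in the order asked, and still so for the second after the job is handed in, while the arm keeps its last pose, push and grip.
It also fails if it takes over 64 s, if anything falls off the work surface, if the arm or the gripper's body presses on something with over 40 N, if the wrist force passes 120 N, or if a joint passes its speed limit or range.

## Working session

There is one attempt and no reset: what is moved stays moved. The work goes in short steps, Python scripts to look and compute and a shell command to move; the robot and the scene stay as the last step left them, time stands still between calls to the robot, and variables do not carry over. Pictures are saved under pics/ and viewed, and the job is handed in when it is done.

```bash
mkdir -p pics
python3 - <<'E'
from workcell import ctrl, imaging
import cv2
o=ctrl.get_obs(); print(o)
for n in ["scene","top","wrist"]:
    d=imaging.get_image(n); cv2.imwrite(f"pics/{n}0.png",d["pixels"]); print(n,d["fov_y"],d["cx"],d["cy"],d["xyz"],d["rotation"],[k for k in d if k not in("pixels",)])
E
```

```text
{'t': 0.0, 'qpos': array([-1.16899745e+00,  4.23843382e-01,  1.63069053e+00,  1.65744957e-05,
        1.08857984e+00, -1.90037275e-02]), 'qvel': array([-1.45745066e-03,  1.98873794e-04,  1.60924750e-03,  5.70455115e-06,
        6.97047083e-04,  3.48994274e-04]), 'joint_torque': array([-7.38552080e-04, -5.44632554e+01, -2.73671025e+01,  6.42871438e-02,
        2.27328931e-02, -1.37059124e-04]), 'ee_pos': array([ 255.1171027 , -569.95463827,  221.8998961 ]), 'orientation': array([-3.07085105e+00, -6.55804769e-01,  4.31683940e-04]), 'ft_force': array([ 0.01037803, -0.03512612,  0.03125404]), 'moment': array([ 0.05620012, -0.00550578, -0.03527397]), 'width': 87.55561353953648}
scene 50.69478365431756 319.4753548923159 200.15898861353236 [ 932.94893597 -672.41736102  764.53898425] [0.84492815 0.22656516 0.51236692] ['fov_y', 'cx', 'cy', 'xyz', 'rotation']
top 55.001039983909514 320.68394943611247 192.63224263733218 [ 390.93056877   -3.05032331 1104.14962682] [ 0.10748711 -0.11140539 -1.54717078] ['fov_y', 'cx', 'cy', 'xyz', 'rotation']
wrist 65.70646984690485 320.28504388655523 197.42548242134976 [ 323.13920522 -540.38502668  383.97332734] [-0.24061168  0.15903072 -1.14245125] ['fov_y', 'cx', 'cy', 'xyz', 'rotation']
```

View pics/scene0.png

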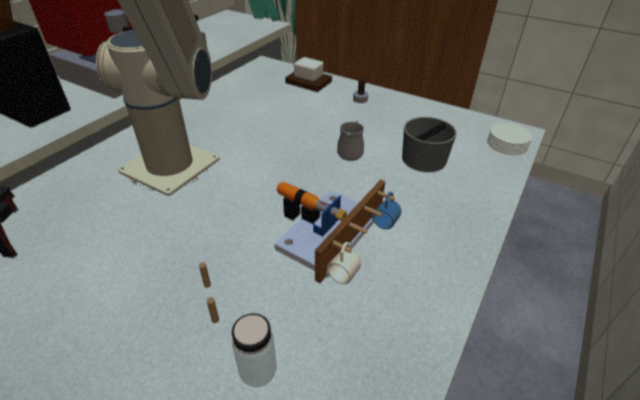

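View pics/top0.png

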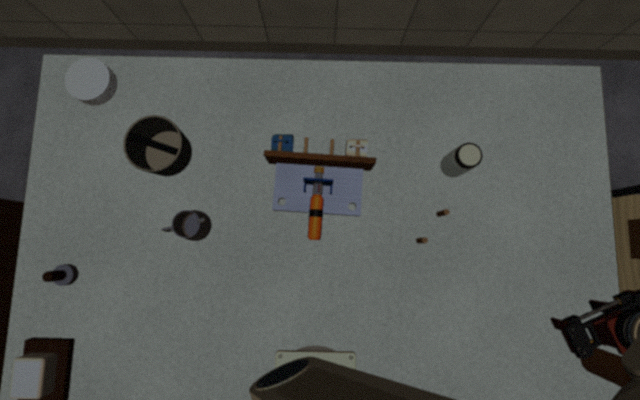

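View pics/wrist0.png

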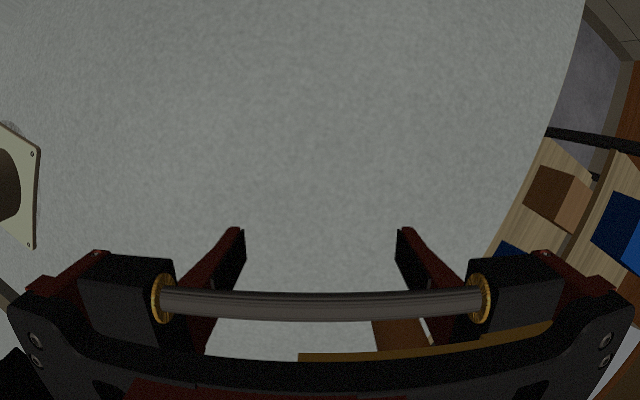

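The scene view shows the dowels at about (204,274) and (212,309), with the bracket at about (330,230). In the top view the bores are at about (282,200) and (351,207), and the dowels at about (442,212) and (421,240). Next I'll zoom in and measure.

```bash
cat > h.py <<'E'
import numpy as np, cv2
from scipy.spatial.transform import Rotation as R
from workcell import ctrl, imaging
def ray(d,u,v,fish=False):
    f=200/np.tan(np.radians(d["fov_y"]/2)); x=(u-d["cx"])/f; y=(v-d["cy"])/f
    if fish:
        r=np.hypot(x,y); s=np.sin(r)/r if r>1e-9 else 1; c=np.array([x*s,-y*s,-np.cos(r)])
    else: c=np.array([x,-y,-1.])
    Rm=np.array(d["rotation"]); Rm=R.from_rotvec(Rm).as_matrix() if Rm.shape==(3,) else Rm
    return np.array(d["xyz"]),Rm@c
def plane(d,u,v,z,fish=False):
    p,w=ray(d,u,v,fish); return p+w*(z-p[2])/w[2]
def two(d1,a,d2,b,f1=False,f2=False):
    p,w=ray(d1,*a,f1); q,x=ray(d2,*b,f2)
    w/=np.linalg.norm(w); x/=np.linalg.norm(x)
    s=np.linalg.lstsq(np.c_[w,-x],q-p,rcond=None)[0]
    A=p+w*s[0];B=q+x*s[1]; return (A+B)/2,np.linalg.norm(A-B)
def proj(d,P,fish=False):
    f=200/np.tan(np.radians(d["fov_y"]/2)); c=R.from_rotvec(d["rotation"]).as_matrix().T@(np.array(P)-d["xyz"])
    x,y,z=c[0],-c[1],-c[2]
    if fish:
        r=np.hypot(x,y); t=np.arctan2(r,z); return d["cx"]+f*t*x/r, d["cy"]+f*t*y/r
    return d["cx"]+f*x/z, d["cy"]+f*y/z
def crop(d,x0,y0,w,h,s,name,gain=2.0):
    c=d["pixels"][y0:y0+h,x0:x0+w]; c=cv2.convertScaleAbs(cv2.resize(c,None,fx=s,fy=s,interpolation=cv2.INTER_CUBIC),alpha=gain)
    cv2.imwrite(name,c)
E
python3 - <<'E'
from h import *
t=imaging.get_image("top"); s=imaging.get_image("scene")
import pickle; pickle.dump((t,s),open("ts0.pkl","wb"))
crop(t,250,120,220,140,3.6,"pics/topc.png"); crop(s,180,160,240,180,3.3,"pics/scenec.png")
for d,n in((t,"t"),(s,"s")):
    h=cv2.cvtColor(d["pixels"],cv2.COLOR_BGR2HSV)
    m=((h[...,0]>3)&(h[...,0]<22)&(h[...,1]>90)).astype(np.uint8)
    k,l,st,c=cv2.connectedComponentsWithStats(m)
    for i in range(1,k):
        if 15<st[i,4]<3000: print(n,st[i],c[i].round(1))
E
```

```text
t [ 265  138  111   35 1188] [319.8 158.1]
t [310 194  13  17 185] [316.3 202.2]
t [ 612  194   28  101 1730] [628.1 240.6]
t [  0 200  23 116 971] [  7.9 252.3]
t [438 210  11   6  35] [443.1 212.3]
t [308 215  14  25 313] [314.5 227. ]
t [417 238  10   5  31] [421.6 239.8]
t [ 43 272  10   9  51] [ 47.5 276.1]
t [615 296   8  10  28] [619.1 300.3]
t [592 312  36  44 261] [611.7 330.5]
t [  0 317   9  12  44] [  4.2 323.3]
t [  0 330   7  19  59] [  2.4 339.1]
t [ 25 339  47  61 951] [ 52.3 361.9]
t [589 339   6   5  18] [591.4 341.1]
t [581 347  51  42 960] [607.6 366.4]
t [  0 349   4  13  25] [  1.1 355.5]
t [312 369   8  20  36] [316.1 378.2]
t [292 370  63  30 423] [324.5 387.4]
t [303 372  11  14  48] [308.1 378.2]
t [293 377  13   9  31] [299.5 380.2]
t [348 384  37  16 139] [363.9 391.4]
t [276 386  13  10  33] [282.8 390.2]
t [285 391   9   9  27] [288.7 395. ]
t [385 393  12   7  22] [389.3 396.3]
t [330 394   8   6  19] [333.4 396.8]
s [  0   0  15  33 362] [ 5.3 15.9]
s [98 37 11 10 20] [103.2  41. ]
s [286  73  45  18 368] [309.   81.6]
s [ 315  181   71  101 1934] [347.4 228.5]
s [277 182  23  20 282] [287.6 190.7]
s [298 192  21  19 247] [308.5 200.4]
s [  3 194  12  14  47] [  8.6 201.2]
s [  0 232  16  24  72] [  6.9 243.8]
s [200 264  10  23 112] [204.5 275.1]
s [208 299  10  23 130] [212.5 310.3]
```

```bash
sleep 1
```

```text
(no output)
```

View pics/topc.png

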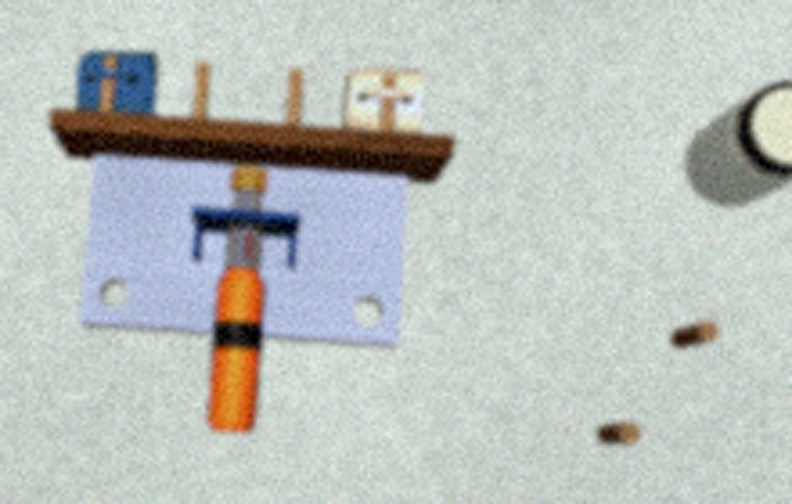

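View pics/scenec.png

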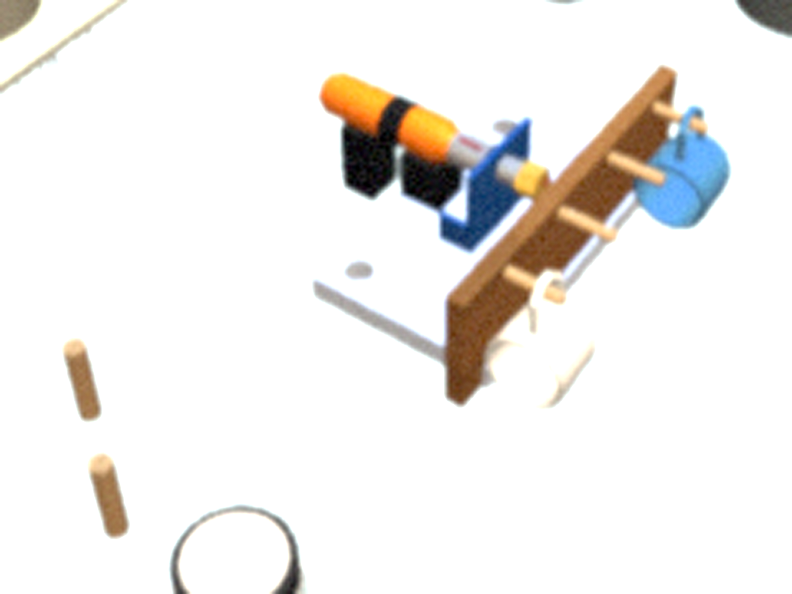

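Run:
```python
from h import *
import pickle; t,s=pickle.load(open("ts0.pkl","rb"))
T=lambda x,y:(250+(x+.5)/3.6-.5,120+(y+.5)/3.6-.5); S=lambda x,y:(180+(x+.5)/3.3-.5,160+(y+.5)/3.3-.5)
bl=plane(t,*T(114,293),22); br=plane(t,*T(368,312),22); print("bores top",bl,br,np.linalg.norm(bl-br))
print("bores scene",plane(s,*S(506,127),22),plane(s,*S(359,270),22))
print(two(t,T(114,293),s,S(506,127)),two(t,T(368,312),s,S(359,270)))
cl=plane(t,*T(82,323),22); cr=plane(t,*T(398,345),22); print("corners",cl,cr,np.linalg.norm(cl-cr))
print("bolt top z92",plane(t,*T(249,180),88), two(t,T(249,182),s,S(530,181)))
# dowel tops
for a,b in (((709,330),(101,464)),((629,433),(75,349))):
    print("dowel top",plane(t,*T(*a),70),plane(s,*S(*b),70),two(t,T(*a),s,S(*b)))
for b in((116,532),(91,415)): print("foot",plane(s,*S(*b),0))
for a in((680,338),(606,433)): print("footT",plane(t,*T(*a),0))
```

```text
bores top [516.80310414 106.91660842  22.        ] [505.97466845 -93.24142432  22.        ] 200.45072484258057
bores scene [515.72562743 102.66848916  22.        ] [504.54130746 -95.92822114  22.        ]
(array([515.69559258, 106.15372878,  19.83068482]), np.float64(3.3172444101284513)) (array([504.99124128, -94.19523439,  20.93000839]), np.float64(2.7924458207247764))
corners [492.57946336 131.19209636  22.        ] [ 480.47530109 -117.00257204   22.        ] 248.48964599041759
bolt top z92 [596.32976781   2.23040337  88.        ] (array([594.66017338,   0.91870985,  79.12279003]), np.float64(4.6137467511325125))
dowel top [ 492.67264302 -345.46220268   70.        ] [ 491.35068931 -347.05638363   70.        ] (array([ 491.98062118, -346.29784324,   69.67691681]), np.float64(2.0288080527201786))
dowel top [ 414.6081283  -284.03016218   70.        ] [ 415.53086679 -288.11094177   70.        ] (array([ 413.93884485, -285.67485158,   66.68515393]), np.float64(2.075572003303937))
foot [ 490.33259502 -348.35375614    0.        ]
foot [ 413.49431314 -287.46845399    0.        ]
footT [ 492.63950318 -345.22272889    0.        ]
footT [ 415.83328877 -284.78868019    0.        ]
```

Run:
```python
from h import *
import pickle; t,s=pickle.load(open("ts0.pkl","rb"))
print("shaker",plane(t,468.5,155,138), "pitcher",plane(t,195,225,103),"knock",plane(t,153,144,110))
o=ctrl.get_obs()
M=R.from_rotvec(o["orientation"]).as_matrix(); print(M.round(3))
c=M.T@(np.array([323.14,-540.385,383.97])-o["ee_pos"]); print("cam in tool",c)
want=np.arctan2(-(516-505.5),-(199.7)); print("yaw jaw target",want,"now",np.arctan2(M[1,1],M[0,1]))
```

```text
shaker [ 632.92587905 -383.18679782  138.        ] pitcher [440.00686881 320.52950024 103.        ] knock [651.789671   443.83546688 110.        ]
[[ 0.913  0.408 -0.   ]
 [ 0.408 -0.913  0.001]
 [ 0.    -0.001 -1.   ]]
cam in tool [  74.19256053    0.39236253 -161.68840881]
yaw jaw target -3.0890621571596273 now -1.150008184197656
```

```bash
python3 -m pendant '[{"turn":[0,0,-0.07],"dp":[0.02,0.037,-0.01],"claw":0.087},{"turn":[0,0,-0.14],"dp":[0.043,0.076,-0.02],"claw":0.087},{"turn":[0,0,-0.21],"dp":[0.066,0.117,-0.03],"claw":0.087},{"turn":[0,0,-0.28],"dp":[0.089,0.158,-0.04],"claw":0.087},{"turn":[0,0,-0.35],"dp":[0.112,0.199,-0.05],"claw":0.087},{"turn":[0,0,-0.42],"dp":[0.135,0.24,-0.06],"claw":0.087},{"turn":[0,0,-0.473],"dp":[0.159,0.284,-0.07],"claw":0.087},{"turn":[0,0,-0.473],"dp":[0.159,0.284,-0.07],"claw":0.087}]'
python3 - <<'E'
from h import *
w=imaging.get_image("wrist"); o=ctrl.get_obs(); print(o["t"],o["ee_pos"],o["orientation"],o["qpos"])
for P in([414.5,-286,70],[492,-346,70],[505,-94.5,22]): print(proj(w,P,True))
crop(w,0,0,640,400,1.25,"pics/w1.png",1.6)
import pickle; pickle.dump(w,open("w1.pkl","wb"))
E
```

```text
t: 1.05
ee_pos: [415.3, -281.7, 151.5]
orientation: [-3.138, 0.076, 0.003]
ft_force: [-0.6, 0.4, 0.2]
width: 86.8
1.1 [ 414.97490254 -283.87162041  152.08839963] [-3.13973182e+00  7.45641855e-02  2.03707546e-03] [-6.23669214e-01  3.48141819e-01  1.94901519e+00  9.65214786e-05
  8.46056771e-01  9.94551309e-01]
(np.float64(325.7792202558513), np.float64(205.042098158952))
(np.float64(397.0987388691926), np.float64(107.5375926737966))
(np.float64(138.52008259800587), np.float64(116.57220774482722))
```

View pics/w1.png

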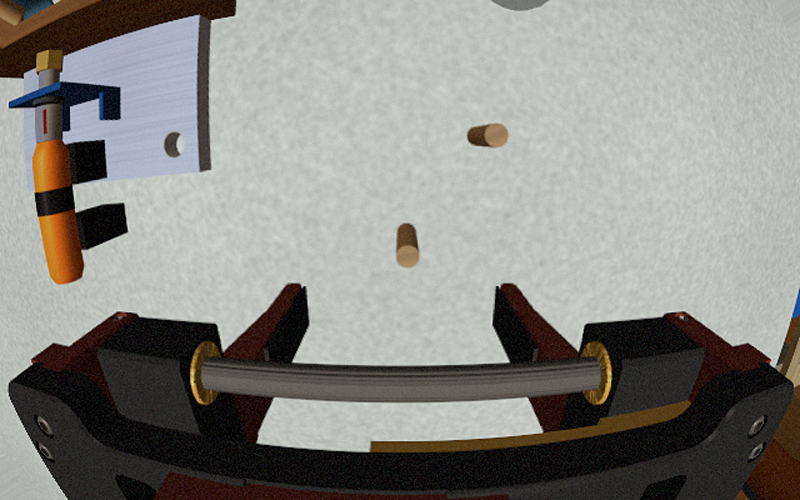

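The wrist view shows D2's top at (325.5,205.5), D1's top at (397.5,107) and the right bore at (139,115). All three agree with the predictions to about 1 mm.

Run:
```python
from h import *
import pickle; w=pickle.load(open("w1.pkl","rb"))
k=lambda x,y:((x+.5)/1.25-.5,(y+.5)/1.25-.5)
for p,z in(((407,257),70),((497,134),70),((174,144),22)): print(plane(w,*k(*p),z,True))
print(ctrl.get_obs()["ee_pos"])
```

```text
[ 414.11699971 -285.75326714   70.        ]
[ 492.35006845 -346.33998106   70.        ]
[506.44487255 -95.43458038  22.        ]
[ 414.97490254 -283.87162041  152.08839963]
```

```bash
python3 -m pendant '[{"turn":[0,0,-0.006],"dp":[0,0,-0.04],"claw":0.06},{"turn":[0,0,-0.006],"dp":[0,0,-0.08],"claw":0.06},{"turn":[0,0,-0.006],"dp":[0,0,-0.105],"claw":0.06},{"turn":[0,0,-0.006],"dp":[0,0,-0.118],"claw":0.06},{"turn":[0,0,-0.006],"dp":[0,0,-0.118],"claw":0.06},{"turn":[0,0,-0.006],"dp":[0,0,-0.118],"claw":0.06}]'; python3 -c "
from h import *
o=ctrl.get_obs();print(o['ee_pos'],o['t'])"
```

```text
t: 1.7
ee_pos: [414.7, -287.4, 35.4]
orientation: [3.14, -0.092, 0.001]
ft_force: [-0.1, 0.7, -0.5]
width: 59.7
[ 414.65190458 -287.4229882    35.38251693] 1.7
```

```bash
python3 -m pendant '[{"turn":[0,0,0],"dp":[0,0,0],"claw":0.03},{"turn":[0,0,0],"dp":[0,0,0],"claw":0.01},{"turn":[0,0,0],"dp":[0,0,0],"claw":0.0},{"turn":[0,0,0],"dp":[0,0,0],"claw":0.0},{"turn":[0,0,0],"dp":[0,0,0],"claw":0.0},{"turn":[0,0,0],"dp":[0,0,0],"claw":0.0}]'
python3 - <<'E'
from h import *
w=imaging.get_image("wrist"); o=ctrl.get_obs(); print(o["ee_pos"],o["width"],o["ft_force"])
crop(w,0,0,640,400,1.25,"pics/w2.png",1.6)
E
```

```text
t: 2.3
ee_pos: [414.4, -286.4, 34.8]
orientation: [3.14, -0.091, 0.0]
ft_force: [-0.2, -0.8, -0.3]
width: 15.8
[ 414.40126949 -286.42577617   34.73853294] 15.651625310767127 [-0.53881817  0.68910194  1.76342113]
```

View pics/w2.png

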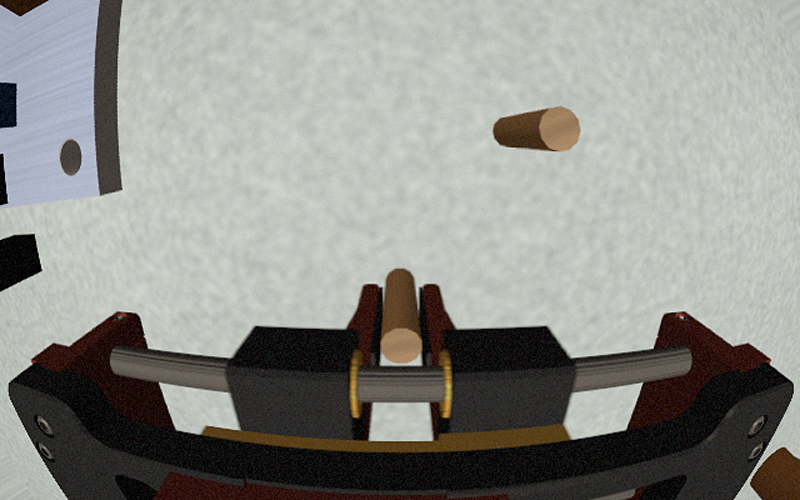

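```bash
python3 -m pendant '[{"turn":[0,0,0],"dp":[0,0,0.04],"claw":0},{"turn":[0,0,0],"dp":[0.01,0.02,0.07],"claw":0},{"turn":[0,0,0],"dp":[0.028,0.06,0.07],"claw":0},{"turn":[0,0,0],"dp":[0.047,0.1,0.07],"claw":0},{"turn":[0,0,0],"dp":[0.066,0.14,0.07],"claw":0},{"turn":[0,0,0],"dp":[0.084,0.175,0.07],"claw":0},{"turn":[0,0,0],"dp":[0.0915,0.1915,0.06],"claw":0},{"turn":[0,0,0],"dp":[0.0915,0.1915,0.04],"claw":0}]'
python3 -m pendant '[{"turn":[0,0,0],"dp":[0,0,0],"claw":0},{"turn":[0,0,0],"dp":[0,0,0],"claw":0}]'
python3 - <<'E'
from h import *
w=imaging.get_image("wrist"); t=imaging.get_image("top"); s=imaging.get_image("scene"); o=ctrl.get_obs(); print(o["ee_pos"],o["width"],o["ft_force"])
crop(w,160,150,320,200,2.5,"pics/w3.png",1.6)
crop(s,240,170,120,90,6.6,"pics/s3.png",1.8)
import pickle; pickle.dump((w,t,s),open("w3.pkl","wb"))
E
```

```text
t: 3.15
ee_pos: [508.2, -92.9, 75.5]
orientation: [3.14, -0.086, 0.006]
ft_force: [-0.1, -0.2, -1.6]
width: 15.6
t: 3.35
ee_pos: [505.3, -94.9, 74.5]
orientation: [-3.14, 0.091, 0.002]
ft_force: [0.2, 0.0, -0.9]
width: 15.7
[506.11205944 -95.54560329  75.38819751] 15.406900568028707 [0.09577608 0.22350732 0.15689782]
```

View pics/w3.png

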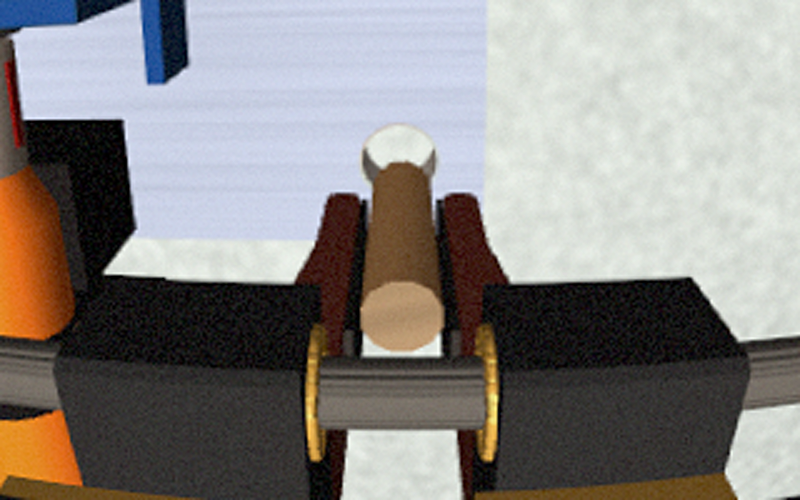

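View pics/s3.png

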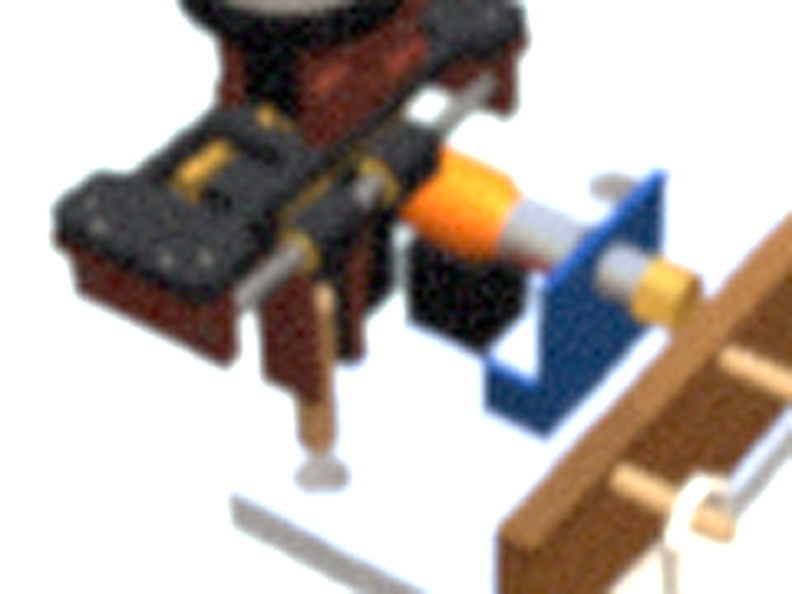

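Run:
```python
from h import *
import pickle; w,t,s=pickle.load(open("w3.pkl","rb"))
k=lambda x,y:(160+(x+.5)/2.5-.5,150+(y+.5)/2.5-.5)
S=lambda x,y:(240+(x+.5)/6.6-.5,170+(y+.5)/6.6-.5)
l=plane(w,*k(362,158),22,True); r=plane(w,*k(437,158),22,True); far=plane(w,*k(399.5,124),22,True)
print("bore l/r",l,r,"far",far, "c~",(l+r)/2, far-[11,-.6,0])
l=plane(w,*k(372,178),41,True); r=plane(w,*k(432,178),41,True); far=plane(w,*k(402,162),40,True)
print("foot",l,r,(l+r)/2,far-[7.5,-.4,0])
tc=plane(w,*k(402,315),110,True); print("dowel top",tc)
bs=plane(s,*S(322,472),22); fs=plane(s,*S(317,450),40);ts=plane(s,*S(325,285),40); print("scene bore",bs,"foot (front edge)",fs)
print(R.from_rotvec(w["rotation"]).as_matrix()[:,2])
```

```text
bore l/r [508.39414719 -83.56722949  22.        ] [ 507.12472287 -105.45067626   22.        ] far [518.08569114 -95.12290459  22.        ] c~ [507.75943503 -94.50895287  22.        ] [507.08569114 -94.52290459  22.        ]
foot [508.91141094 -87.24978313  41.        ] [ 507.97677161 -103.33677848   41.        ] [508.44409128 -95.29328081  41.        ] [505.14671376 -95.13790524  40.        ]
dowel top [506.27587907 -95.20896702 110.        ]
scene bore [503.6662364  -94.97233316  22.        ] foot (front edge) [ 506.30368905 -100.79991824   40.        ]
[ 0.27084795 -0.01705319  0.96247108]
```

The wrist and scene views agree that the dowel foot is about 1.4 mm short in x and 0.5 mm off in y. I'll correct that and insert.

```bash
python3 -m pendant '[{"turn":[0,0,0],"dp":[0.0014,0.0005,0],"claw":0},{"turn":[0,0,0],"dp":[0.0014,0.0005,-0.01],"claw":0},{"turn":[0,0,0],"dp":[0.0014,0.0005,-0.02],"claw":0},{"turn":[0,0,0],"dp":[0.0014,0.0005,-0.026],"claw":0},{"turn":[0,0,0],"dp":[0.0014,0.0005,-0.026],"claw":0}]'
python3 -m pendant '[{"turn":[0,0,0],"dp":[0,0,-0.006],"claw":0},{"turn":[0,0,0],"dp":[0,0,-0.012],"claw":0},{"turn":[0,0,0],"dp":[0,0,-0.012],"claw":0}]'
```

```text
t: 4.0
ee_pos: [506.2, -94.3, 47.3]
orientation: [-3.14, 0.092, 0.004]
ft_force: [0.3, -0.2, -0.2]
width: 15.5
t: 4.3
ee_pos: [506.7, -94.3, 35.9]
orientation: [-3.14, 0.091, 0.002]
ft_force: [0.2, 0.2, -0.8]
width: 15.3
```

```bash
python3 -m pendant '[{"turn":[0,0,0],"dp":[0,0,0],"claw":0.03},{"turn":[0,0,0],"dp":[0,0,0],"claw":0.045},{"turn":[0,0,0],"dp":[0,0,0],"claw":0.045},{"turn":[0,0,0],"dp":[0,0,0.04],"claw":0.045},{"turn":[0,0,0],"dp":[0,0,0.08],"claw":0.06},{"turn":[0,0,0],"dp":[0,0,0.115],"claw":0.087},{"turn":[0,0,0],"dp":[0,0,0.115],"claw":0.087}]'
python3 - <<'E'
from h import *
w=imaging.get_image("wrist"); s=imaging.get_image("scene"); o=ctrl.get_obs(); print(o["ee_pos"],o["width"],o["ft_force"])
crop(w,0,0,640,400,1.25,"pics/w4.png",1.6)
crop(s,180,170,180,135,4.4,"pics/s4.png",1.8)
import pickle; pickle.dump((w,s),open("w4.pkl","wb"))
for P in([506.5,-94.5,70],[516,106,22],[597,1,80],[492,-346,70]): print(proj(w,P,True))
E
```

```text
t: 5.0
ee_pos: [510.4, -95.1, 156.4]
orientation: [3.139, -0.091, 0.014]
ft_force: [-0.1, -0.1, -0.0]
width: 65.5
[507.6766518  -94.55373444 152.53612658] 73.49419461458544 [-0.50776331 -0.0802131  -0.45289963]
(np.float64(319.735212047205), np.float64(208.15983279441855))
(np.float64(140.745513840211), np.float64(196.21175353007234))
(np.float64(194.6346744043187), np.float64(110.207892937989))
(np.float64(558.0606458158795), np.float64(205.75026725709236))
```

View pics/w4.png

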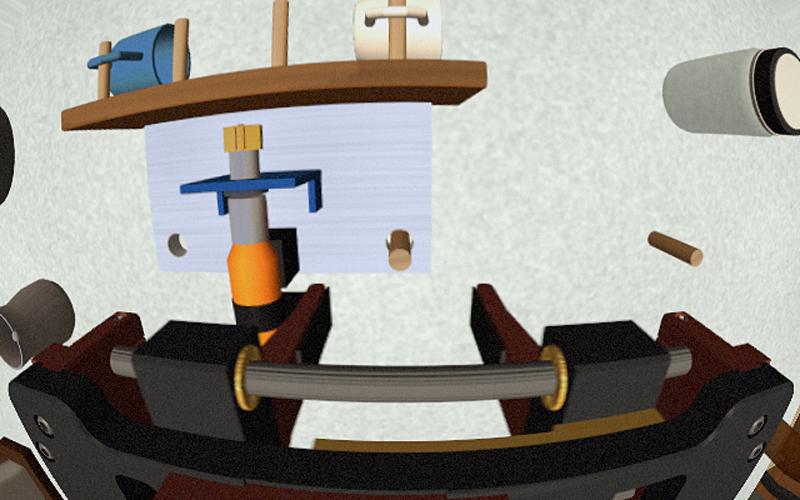

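View pics/s4.png

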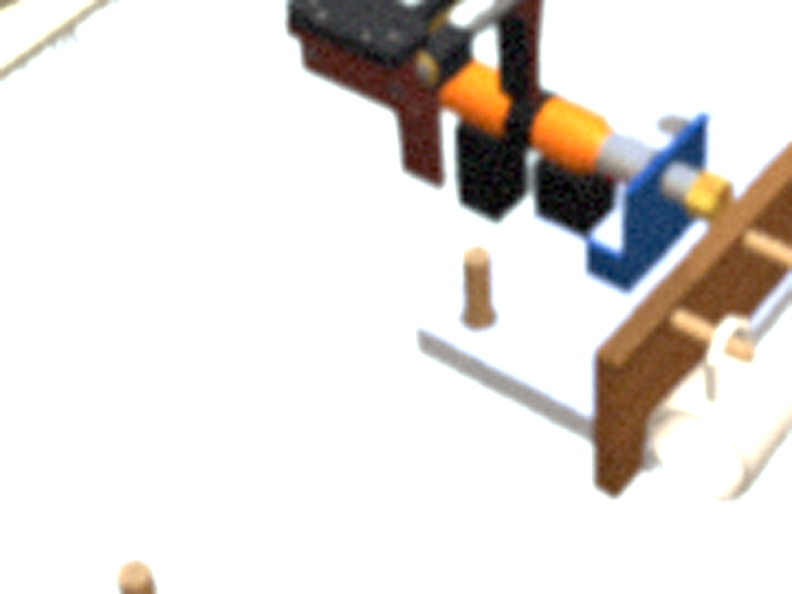

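The first dowel stands down in the right bore, with its top at (320,210) against (320,208) expected for z=70. Next is the second dowel.

```bash
python3 -m pendant '[{"turn":[0,0,0],"dp":[-0.002,-0.045,0],"claw":0.087},{"turn":[0,0,0],"dp":[-0.005,-0.09,0],"claw":0.087},{"turn":[0,0,0],"dp":[-0.008,-0.135,0],"claw":0.07},{"turn":[0,0,0],"dp":[-0.011,-0.18,0],"claw":0.06},{"turn":[0,0,0],"dp":[-0.014,-0.22,0],"claw":0.06},{"turn":[0,0,0],"dp":[-0.015,-0.252,0],"claw":0.06},{"turn":[0,0,0],"dp":[-0.015,-0.252,0],"claw":0.06},{"turn":[0,0,0],"dp":[-0.015,-0.252,-0.02],"claw":0.06}]'
python3 - <<'E'
from h import *
w=imaging.get_image("wrist"); o=ctrl.get_obs(); print(o["ee_pos"],o["width"],o["qpos"])
crop(w,160,100,320,200,2.5,"pics/w5.png",1.6)
print(proj(w,[492.3,-346.3,70],True))
import pickle; pickle.dump(w,open("w5.pkl","wb"))
E
```

```text
t: 5.9
ee_pos: [492.5, -347.6, 131.7]
orientation: [3.139, -0.094, 0.002]
ft_force: [0.2, -0.3, -1.0]
width: 60.1
[ 490.26991073 -345.18181931  127.42730573] 59.842275358704256 [-6.33394822e-01  5.09561874e-01  1.74652524e+00  2.43935319e-04
  8.90600904e-01  9.96499657e-01]
(np.float64(318.59196183991514), np.float64(212.6985838332261))
```

View pics/w5.png

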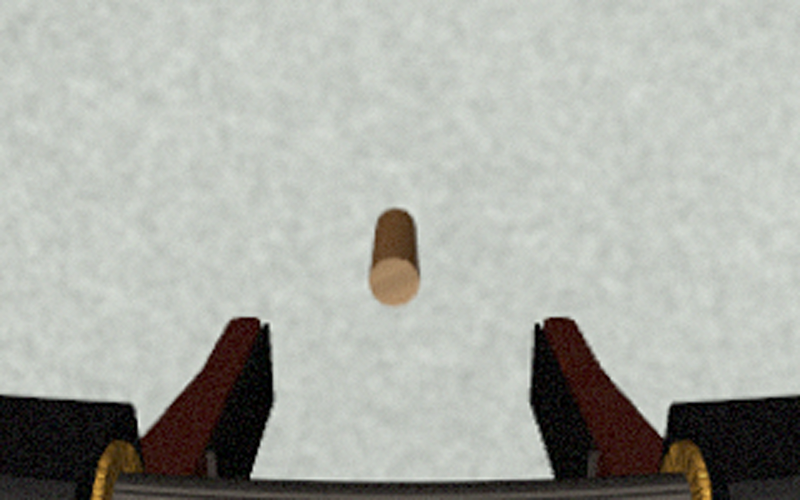

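```bash
python3 -m pendant '[{"turn":[0,0,0],"dp":[0,0.0008,-0.04],"claw":0.06},{"turn":[0,0,0],"dp":[0,0.0008,-0.075],"claw":0.06},{"turn":[0,0,0],"dp":[0,0.0008,-0.097],"claw":0.06},{"turn":[0,0,0],"dp":[0,0.0008,-0.097],"claw":0.05},{"turn":[0,0,0],"dp":[0,0.0008,-0.097],"claw":0.02},{"turn":[0,0,0],"dp":[0,0.0008,-0.097],"claw":0.0},{"turn":[0,0,0],"dp":[0,0.0008,-0.097],"claw":0.0},{"turn":[0,0,0],"dp":[0,0.0008,-0.097],"claw":0.0}]'
python3 -m pendant '[{"turn":[0,0,0],"dp":[0,0,0],"claw":0.0},{"turn":[0,0,0],"dp":[0,0,0],"claw":0.0}]'
```

```text
t: 6.75
ee_pos: [492.8, -346.0, 35.9]
orientation: [3.139, -0.091, 0.003]
ft_force: [-0.2, -0.5, -0.2]
width: 23.4
t: 6.95
ee_pos: [492.6, -346.0, 35.4]
orientation: [3.14, -0.092, 0.002]
ft_force: [-0.5, -0.1, 5.4]
width: 15.2
```

```bash
python3 -m pendant '[{"turn":[0,0,0],"dp":[0,0,0.04],"claw":0},{"turn":[0,0,0],"dp":[0,0.01,0.085],"claw":0},{"turn":[0,0,0],"dp":[0.002,0.04,0.115],"claw":0},{"turn":[0,0,0],"dp":[0.005,0.085,0.12],"claw":0},{"turn":[0,0,0],"dp":[0.007,0.13,0.12],"claw":0},{"turn":[0,0,0],"dp":[0.01,0.175,0.12],"claw":0},{"turn":[0,0,0],"dp":[0.012,0.22,0.12],"claw":0},{"turn":[0,0,0],"dp":[0.015,0.265,0.12],"claw":0}]'
python3 -m pendant '[{"turn":[0,0,0],"dp":[0.003,0.045,0],"claw":0},{"turn":[0,0,0],"dp":[0.005,0.09,0],"claw":0},{"turn":[0,0,0],"dp":[0.008,0.135,0],"claw":0},{"turn":[0,0,0],"dp":[0.0105,0.175,0],"claw":0},{"turn":[0,0,0],"dp":[0.0105,0.186,-0.02],"claw":0},{"turn":[0,0,0],"dp":[0.0105,0.186,-0.055],"claw":0},{"turn":[0,0,0],"dp":[0.0105,0.186,-0.08],"claw":0},{"turn":[0,0,0],"dp":[0.0105,0.186,-0.08],"claw":0}]'
python3 -m pendant '[{"turn":[0,0,0],"dp":[0,0,0],"claw":0},{"turn":[0,0,0],"dp":[0,0,0],"claw":0}]'
python3 - <<'E'
from h import *
w=imaging.get_image("wrist"); s=imaging.get_image("scene"); o=ctrl.get_obs(); print(o["ee_pos"],o["width"],o["ft_force"])
crop(w,160,150,320,200,2.5,"pics/w6.png",1.6)
crop(s,270,140,120,90,6.6,"pics/s6.png",1.8)
import pickle; pickle.dump((w,s),open("w6.pkl","wb"))
E
```

```text
t: 7.75
ee_pos: [506.9, -79.0, 154.9]
orientation: [3.14, -0.092, 0.0]
ft_force: [0.7, -0.4, 0.8]
width: 15.6
t: 8.55
ee_pos: [515.2, 105.1, 72.0]
orientation: [3.139, -0.091, -0.009]
ft_force: [-0.1, -0.7, -0.3]
width: 15.8
t: 8.75
ee_pos: [518.7, 105.4, 76.0]
orientation: [-3.14, 0.092, -0.003]
ft_force: [-0.3, -0.6, 0.5]
width: 15.1
[518.77239168 105.33632538  76.08407332] 15.391852984545443 [ 0.42104955 -0.11846627  0.20893933]
```

View pics/w6.png

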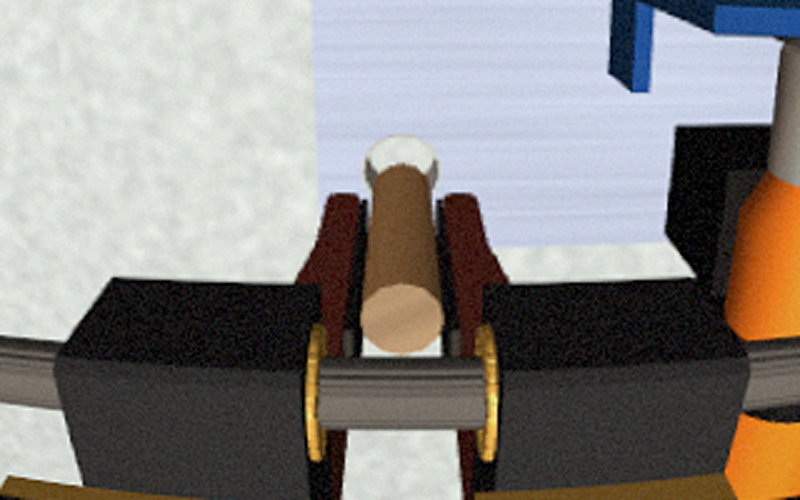

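View pics/s6.png

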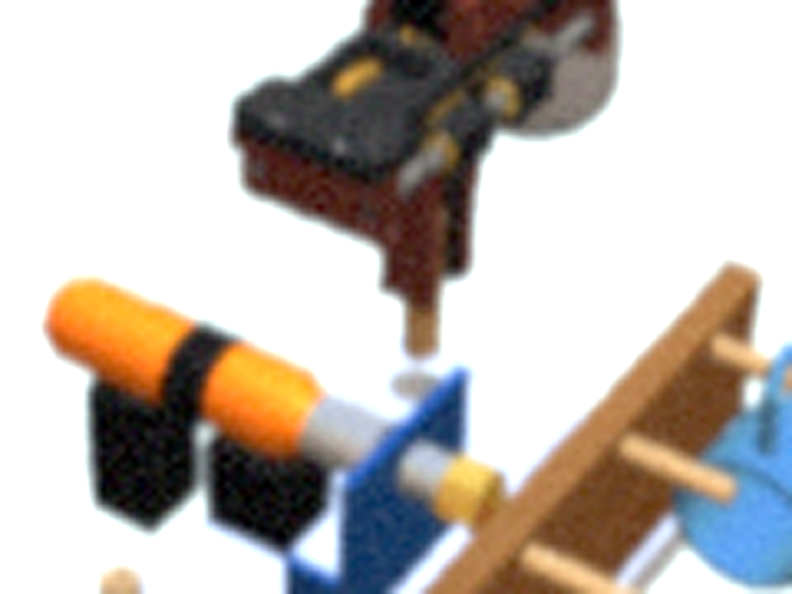

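Run:
```python
from h import *
import pickle; w,s=pickle.load(open("w6.pkl","rb"))
k=lambda x,y:(160+(x+.5)/2.5-.5,150+(y+.5)/2.5-.5)
S=lambda x,y:(270+(x+.5)/6.6-.5,140+(y+.5)/6.6-.5)
l=plane(w,*k(364,170),22,True); r=plane(w,*k(439,170),22,True); far=plane(w,*k(401.5,136),22,True)
print("bore",(l+r)/2, far-[11,-.6,0])
l=plane(w,*k(371,180),41,True); r=plane(w,*k(432,180),41,True); far=plane(w,*k(402,164),40,True)
print("foot",(l+r)/2,far-[7.5,-.4,0],"top",plane(w,*k(402,318),110,True))
bs=plane(s,*S(413,385),22); fs=plane(s,*S(421,355),40);d=s["xyz"][:2]-fs[:2];d/=np.linalg.norm(d); print("scene bore",bs,"foot c",fs[:2]-7*d)
# sharper: edge profile down column through bore/foot
h=w["pixels"].astype(int); c=320
for v in range(198,224): print(v,h[v,318:324].mean(0).round().astype(int),end=" | ")
```

```text
bore [517.08766237 105.43789613  22.        ] [516.58078438 105.41928899  22.        ]
foot [520.86561958 105.18650075  41.        ] [517.59920799 105.20290492  40.        ] top [518.04972195 105.15275084 110.        ]
scene bore [513.31436497 102.30734332  22.        ] foot c [513.50396324 107.90537858]
198 [143 131 126] | 199 [141 129 124] | 200 [142 128 124] | 201 [142 130 125] | 202 [142 129 124] | 203 [136 126 123] | 204 [118 123 126] | 205 [130 136 133] | 206 [134 138 134] | 207 [135 139 136] | 208 [135 140 137] | 209 [137 141 138] | 210 [138 142 139] | 211 [138 142 138] | 212 [136 140 137] | 213 [135 139 135] | 214 [131 134 131] | 215 [ 95 104 109] | 216 [50 64 77] | 217 [25 46 67] | 218 [30 48 68] | 219 [29 48 68] | 220 [31 50 70] | 221 [27 46 66] | 222 [28 48 68] | 223 [29 48 68] |
```

Run:
```python
from h import *
import pickle; w,s=pickle.load(open("w6.pkl","rb")); _,_,s3=pickle.load(open("w3.pkl","rb"))
a=[]
for d,x0,y0 in((s3,274,225),(s,318,180)):
    c=d["pixels"][y0:y0+30,x0:x0+32]; a.append(cv2.convertScaleAbs(cv2.resize(c,None,fx=12,fy=12,interpolation=cv2.INTER_NEAREST),alpha=1.6))
cv2.imwrite("pics/cmp.png",np.hstack(a))
# expected projections of bore rim & foot disc in scene, current and before
th=np.linspace(0,2*np.pi,60)
for d,B,F in((s3,[507.1,-94.5],[505.7,-95]),(s,[516.8,105.4],[517.8,105.2])):
  for P,r,z in((B,11,22),(F,7,40)):
    q=np.array([proj(d,[P[0]+r*np.cos(t),P[1]+r*np.sin(t),z]) for t in th]); print(q.min(0).round(1),q.max(0).round(1))
```

```text
[285.1 238.3] [294.2 244.8]
[285.8 234.1] [291.7 238.3]
[329.8 195.1] [337.9 200.3]
[331.7 191.2] [336.9 194.4]
```

View pics/cmp.png

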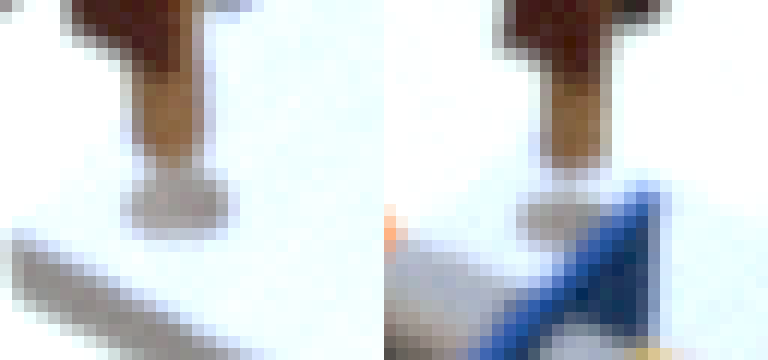

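In the scene view the plate hides part of the left bore, but its left rim at 329.2 and the dowel edges at 331.1 to 336.7 match the wrist-based estimate. I'll correct by x -1 mm and insert.

```bash
python3 -m pendant '[{"turn":[0,0,0],"dp":[-0.001,0.0002,0],"claw":0},{"turn":[0,0,0],"dp":[-0.001,0.0002,-0.01],"claw":0},{"turn":[0,0,0],"dp":[-0.001,0.0002,-0.02],"claw":0},{"turn":[0,0,0],"dp":[-0.001,0.0002,-0.026],"claw":0},{"turn":[0,0,0],"dp":[-0.001,0.0002,-0.026],"claw":0}]'
python3 -m pendant '[{"turn":[0,0,0],"dp":[0,0,-0.006],"claw":0},{"turn":[0,0,0],"dp":[0,0,-0.012],"claw":0},{"turn":[0,0,0],"dp":[0,0,-0.012],"claw":0}]'
```

```text
t: 9.35
ee_pos: [515.7, 105.4, 47.2]
orientation: [3.14, -0.091, -0.004]
ft_force: [-0.1, -0.1, 0.4]
width: 15.6
t: 9.65
ee_pos: [516.2, 105.4, 35.8]
orientation: [3.14, -0.091, -0.002]
ft_force: [-0.4, -0.6, -0.9]
width: 15.4
```

```bash
python3 -m pendant '[{"turn":[0,0,0],"dp":[0,0,0],"claw":0.03},{"turn":[0,0,0],"dp":[0,0,0],"claw":0.045},{"turn":[0,0,0],"dp":[0,0,0],"claw":0.045},{"turn":[0,0,0],"dp":[0,0,0.04],"claw":0.045},{"turn":[0,0,0],"dp":[0,0,0.08],"claw":0.06},{"turn":[0,0,0],"dp":[0,0,0.12],"claw":0.08},{"turn":[0,0,0],"dp":[0,0,0.14],"claw":0.08},{"turn":[0,0,0],"dp":[0,0,0.14],"claw":0.08}]'
python3 -m pendant '[{"turn":[0,0,0],"dp":[0,0,0],"claw":0.08}]'
python3 - <<'E'
from h import *
w=imaging.get_image("wrist"); t=imaging.get_image("top"); s=imaging.get_image("scene"); o=ctrl.get_obs(); print(o["ee_pos"],o["width"],o["ft_force"])
crop(w,0,0,640,400,1.25,"pics/w7.png",1.6)
crop(s,240,150,150,112,5.2,"pics/s7.png",1.8)
import pickle; pickle.dump((w,t,s),open("w7.pkl","wb"))
for P in([517,105.4,70],[507,-94.5,70],[597,1,92]): print(proj(w,P,True),proj(s,P))
E
```

```text
t: 10.45
ee_pos: [518.9, 105.9, 180.1]
orientation: [-3.139, 0.091, -0.011]
ft_force: [0.1, 0.5, 0.6]
width: 73.8
t: 10.55
ee_pos: [516.6, 105.5, 176.8]
orientation: [-3.14, 0.091, -0.001]
ft_force: [-0.5, 0.4, -0.0]
width: 78.8
[515.70589811 105.3490981  175.22165207] 79.56755972468434 [-1.0697192   0.2348374  -0.52870538]
(np.float64(320.46495430518627), np.float64(196.02564188634133)) (np.float64(334.4468736651555), np.float64(183.92805921025806))
(np.float64(513.6273820226176), np.float64(194.69595944548124)) (np.float64(288.85363982752085), np.float64(227.28123398858935))
(np.float64(441.0920894283584), np.float64(102.78690568301799)) (np.float64(342.30647224293625), np.float64(210.68135287561265))
```

View pics/w7.png

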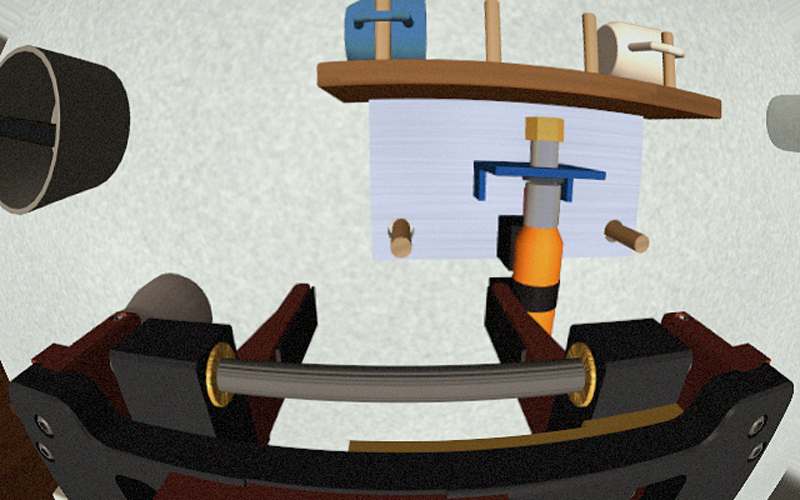

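View pics/s7.png

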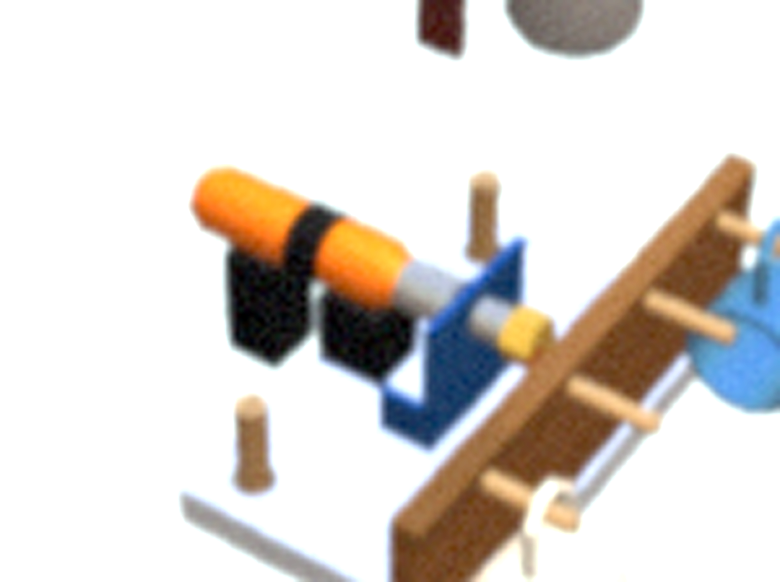

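Both dowels are down: the left top is at (320.6,198) against (320.5,196) expected, and the scene view agrees. Next I'll move above the bolt.

```bash
python3 -m pendant '[{"turn":[0,0,0],"dp":[0.025,-0.035,0],"claw":0.08},{"turn":[0,0,0],"dp":[0.05,-0.065,0],"claw":0.08},{"turn":[0,0,0],"dp":[0.075,-0.095,0],"claw":0.08},{"turn":[0,0,0],"dp":[0.081,-0.1045,0],"claw":0.07},{"turn":[0,0,0],"dp":[0.081,-0.1045,0],"claw":0.07},{"turn":[0,0,0],"dp":[0.081,-0.1045,-0.03],"claw":0.07},{"turn":[0,0,0],"dp":[0.081,-0.1045,-0.03],"claw":0.07},{"turn":[0,0,0],"dp":[0.081,-0.1045,-0.03],"claw":0.07}]'
python3 - <<'E'
from h import *
w=imaging.get_image("wrist"); t=imaging.get_image("top"); s=imaging.get_image("scene"); o=ctrl.get_obs(); print(o["ee_pos"],o["width"],o["ft_force"],o["qpos"])
crop(w,120,100,400,250,2,"pics/w8.png",1.6)
crop(s,280,110,160,120,5,"pics/s8.png",1.8)
import pickle; pickle.dump((w,t,s),open("w8.pkl","wb"))
for x,y,z in((597.9,.9,92),(571.9,2.3,100),): print(proj(w,[x,y,z],True),proj(s,[x,y,z]))
E
```

```text
t: 11.5
ee_pos: [596.2, 2.1, 146.0]
orientation: [-3.14, 0.09, 0.005]
ft_force: [-0.2, 0.6, -0.5]
width: 69.7
[598.01649836   1.67235031 147.71763141] 69.77001616674073 [ 0.20767735 -0.5321401   0.81599241] [-1.71365876e-02  4.77017841e-01  1.74415388e+00  7.94678250e-05
  9.19203126e-01  1.61107175e+00]
(np.float64(321.72123242228093), np.float64(212.96253956809878)) (np.float64(342.61720763124356), np.float64(210.83757688452397))
(np.float64(321.82939920024074), np.float64(249.67797719256032)) (np.float64(333.53792725377576), np.float64(204.21963512607002))
```

View pics/w8.png

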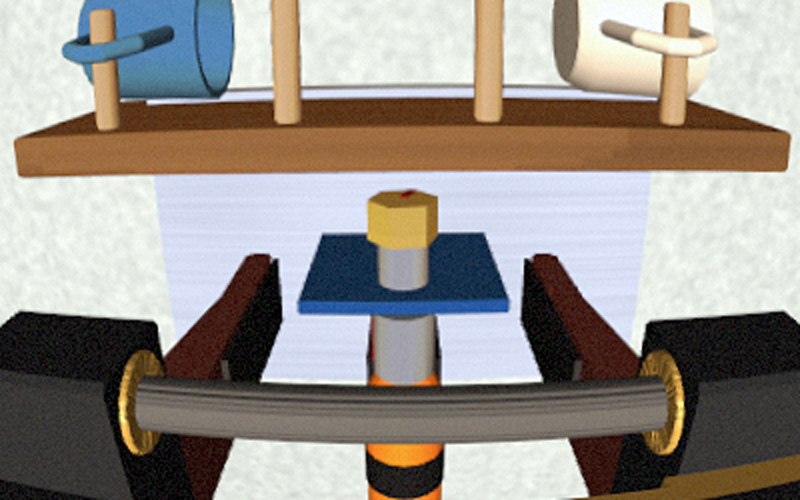

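View pics/s8.png

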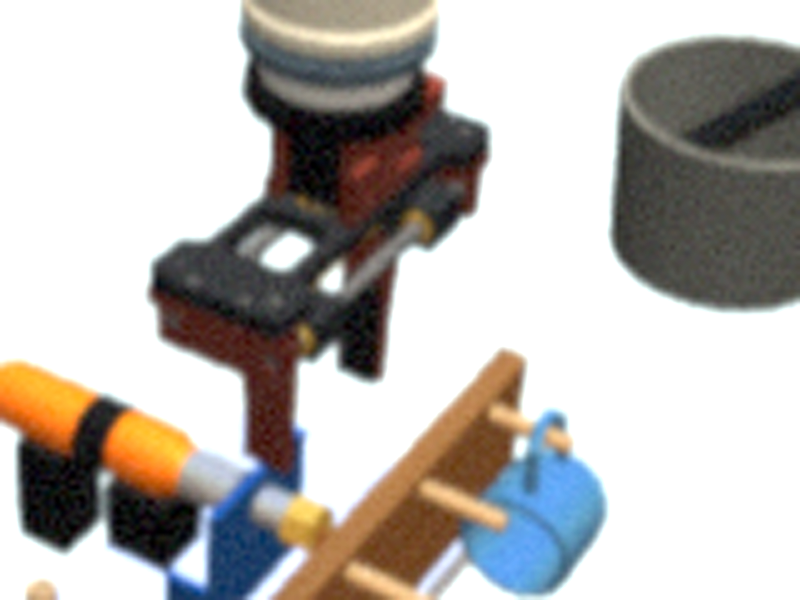

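Run:
```python
from h import *
import pickle; w,t,s=pickle.load(open("w8.pkl","rb"))
ex=np.array([.9986,-.0525]);o=np.array([571.9,2.3])
for b,z in((0,100),(18,92),(34,92),(50,105)): 
    u,v=proj(w,[*(o+b*ex),z],True); print(b,z,(u-120)*2,(v-100)*2)
```

```text
0 100 403.6587984004815 299.35595438512064
18 92 403.42859137195035 246.38499472319035
34 92 403.27362916276013 205.19874800618567
50 105 403.2142733582549 170.8619578515286
```

The wrist view shows the head at x 368–438 and y 206–244 in the crop, centred between the fingers and matching the prediction to 1–2 mm. I'll descend into the gap.

```bash
python3 -m pendant '[{"turn":[0,0,0],"dp":[0,0,-0.03],"claw":0.07},{"turn":[0,0,0],"dp":[0,0,-0.05],"claw":0.07},{"turn":[0,0,0],"dp":[0,0,-0.07],"claw":0.07},{"turn":[0,0,0],"dp":[0,0,-0.0855],"claw":0.07},{"turn":[0,0,0],"dp":[0,0,-0.0855],"claw":0.07},{"turn":[0,0,0],"dp":[0,0,-0.0855],"claw":0.07}]'
python3 - <<'E'
from h import *
w=imaging.get_image("wrist"); o=ctrl.get_obs(); print(o["ee_pos"],o["width"],o["ft_force"])
crop(w,120,100,400,250,2,"pics/w9.png",1.6)
E
```

```text
t: 12.25
ee_pos: [598.1, 1.2, 61.7]
orientation: [-3.14, 0.091, -0.001]
ft_force: [-0.5, -0.5, -0.5]
width: 70.2
[598.4846908    1.09101302  62.14599083] 69.77444181354556 [0.16310159 1.31486225 0.7799288 ]
```

View pics/w9.png

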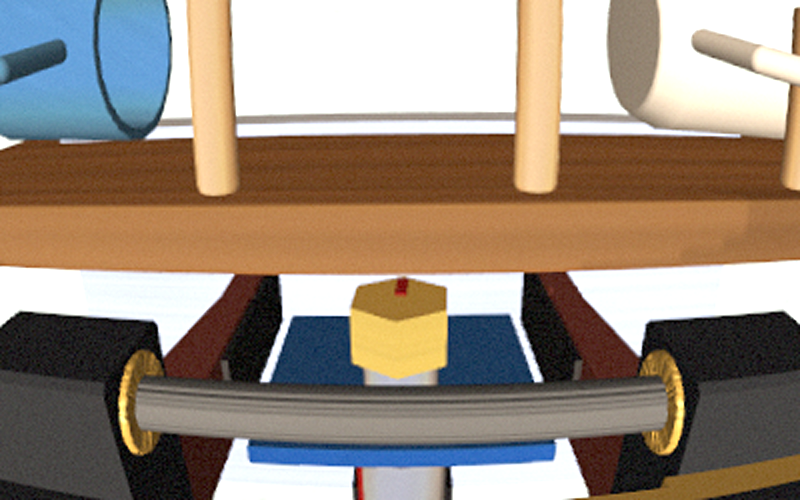

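```bash
python3 -m pendant '[{"turn":[0,0,0],"dp":[0,0,0],"claw":0.04},{"turn":[0,0,0],"dp":[0,0,0],"claw":0.02},{"turn":[0,0,0],"dp":[0,0,0],"claw":0.0},{"turn":[0,0,0],"dp":[0,0,0],"claw":0.0},{"turn":[0,0,0],"dp":[0,0,0],"claw":0.0},{"turn":[0,0,0],"dp":[0,0,0],"claw":0.0},{"turn":[0,0,0],"dp":[0,0,0],"claw":0.0},{"turn":[0,0,0],"dp":[0,0,0],"claw":0.0}]'
cat > snap.py <<'E'
from h import *
import sys
w=imaging.get_image("wrist"); o=ctrl.get_obs(); print(o["t"],o["ee_pos"],o["width"],o["ft_force"],o["moment"])
crop(w,220,190,200,125,4,f"pics/{sys.argv[1]}.png",1.6)
E
python3 snap.py g1
python3 -m pendant '[{"turn":[0,0,0],"dp":[0,0,0],"claw":0.0},{"turn":[0,0,0],"dp":[0,0,0],"claw":0.0},{"turn":[0,0,0],"dp":[0,0,0],"claw":0.0},{"turn":[0,0,0],"dp":[0,0,0],"claw":0.0},{"turn":[0,0,0],"dp":[0,0,0],"claw":0.0},{"turn":[0,0,0],"dp":[0,0,0],"claw":0.0},{"turn":[0,0,0],"dp":[0,0,0],"claw":0.0},{"turn":[0,0,0],"dp":[0,0,0],"claw":0.0}]'
python3 snap.py g2
```

```text
t: 13.1
ee_pos: [597.8, 1.4, 61.2]
orientation: [-3.14, 0.091, -0.0]
ft_force: [-1.1, 2.9, 1.7]
width: 24.7
13.15 [597.74275301   1.35968566  61.21456424] 25.079244575665896 [-0.76114419  3.14253752  0.88859936] [0.65553873 0.01907692 0.00117553]
t: 13.95
ee_pos: [597.8, 1.3, 61.2]
orientation: [-3.14, 0.092, -0.0]
ft_force: [-0.3, 5.4, 1.6]
width: 24.6
14.0 [597.77039981   1.30518277  61.22182809] 25.04489163655809 [4.85256795e-04 5.26405722e+00 1.34457594e+00] [0.9656441  0.01838663 0.0558594 ]
```

View pics/g1.png

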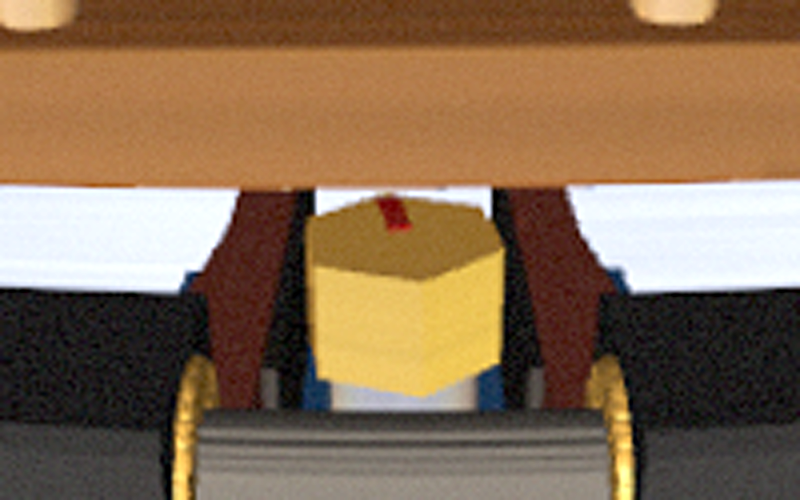

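View pics/g2.png

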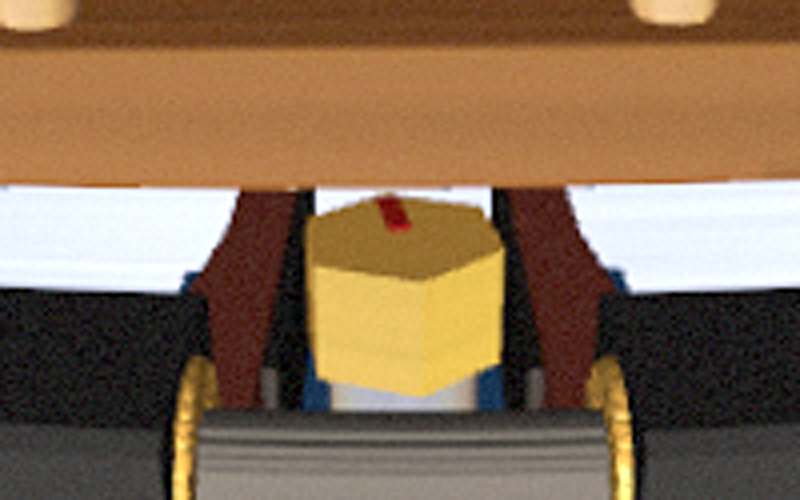

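```bash
python3 -m pendant '[{"turn":[0,0,0],"dp":[0,0.0004,0],"claw":0.0},{"turn":[0,0,0],"dp":[0,0.0004,0],"claw":0.0},{"turn":[0,0,0],"dp":[0,0.0004,0],"claw":0.0},{"turn":[0,0,0],"dp":[0,0.0004,0],"claw":0.0},{"turn":[0,0,0],"dp":[0,0.0004,0],"claw":0.0}]'
cat > mark.py <<'E'
from h import *
w=imaging.get_image("wrist"); o=ctrl.get_obs()
p=w["pixels"][230:255,300:345].astype(int); m=(p[...,2]>60)&(p[...,2]>2.5*p[...,1])
v,u=np.nonzero(m); W=p[...,2][m]; print(o["t"],"mark",len(u),(300+np.average(u,weights=W)).round(2),(230+np.average(v,weights=W)).round(2),"w",o["width"].round(2),"F",o["ft_force"].round(1))
E
python3 mark.py
for i in 1 2; do python3 -m pendant '[{"turn":[0,0,0],"dp":[0,0,0],"claw":0.0},{"turn":[0,0,0],"dp":[0,0,0],"claw":0.0},{"turn":[0,0,0],"dp":[0,0,0],"claw":0.0},{"turn":[0,0,0],"dp":[0,0,0],"claw":0.0},{"turn":[0,0,0],"dp":[0,0,0],"claw":0.0},{"turn":[0,0,0],"dp":[0,0,0],"claw":0.0},{"turn":[0,0,0],"dp":[0,0,0],"claw":0.0},{"turn":[0,0,0],"dp":[0,0,0],"claw":0.0}]'>/dev/null; python3 mark.py; done
```

```text
t: 14.5
ee_pos: [597.7, 1.4, 61.2]
orientation: [3.14, -0.091, 0.0]
ft_force: [0.1, 2.6, 1.4]
width: 24.7Traceback (most recent call last):
  File "mark.py", line 4, in <module>
    v,u=np.nonzero(m); W=p[...,2][m]; print(o["t"],"mark",len(u),(300+np.average(u,weights=W)).round(2),(230+np.average(v,weights=W)).round(2),"w",o["width"].round(2),"F",o["ft_force"].round(1))
                                                                                                                                                   ^^^^^^^^^^^^^^^^
AttributeError: 'float' object has no attribute 'round'
Traceback (most recent call last):
  File "mark.py", line 4, in <module>
    v,u=np.nonzero(m); W=p[...,2][m]; print(o["t"],"mark",len(u),(300+np.average(u,weights=W)).round(2),(230+np.average(v,weights=W)).round(2),"w",o["width"].round(2),"F",o["ft_force"].round(1))
                                                                                                                                                   ^^^^^^^^^^^^^^^^
AttributeError: 'float' object has no attribute 'round'
Traceback (most recent call last):
  File "mark.py", line 4, in <module>
    v,u=np.nonzero(m); W=p[...,2][m]; print(o["t"],"mark",len(u),(300+np.average(u,weights=W)).round(2),(230+np.average(v,weights=W)).round(2),"w",o["width"].round(2),"F",o["ft_force"].round(1))
                                                                                                                                                   ^^^^^^^^^^^^^^^^
AttributeError: 'float' object has no attribute 'round'
```

```bash
sed -i 's/o\["width"\].round(2)/round(o["width"],2)/' mark.py; python3 mark.py; python3 snap.py g3
for i in 1 2; do python3 -m pendant '[{"turn":[0,0,0],"dp":[0,0,0],"claw":0.0},{"turn":[0,0,0],"dp":[0,0,0],"claw":0.0},{"turn":[0,0,0],"dp":[0,0,0],"claw":0.0},{"turn":[0,0,0],"dp":[0,0,0],"claw":0.0},{"turn":[0,0,0],"dp":[0,0,0],"claw":0.0},{"turn":[0,0,0],"dp":[0,0,0],"claw":0.0},{"turn":[0,0,0],"dp":[0,0,0],"claw":0.0},{"turn":[0,0,0],"dp":[0,0,0],"claw":0.0}]'>/dev/null; python3 mark.py; done
```

```text
16.3 mark 40 318.21 243.49 w 24.91 F [ 0.7 -0.3  2.4]
16.35 [597.74120487   1.41592473  61.16258014] 24.734660454974108 [0.13005028 0.16695406 3.49195357] [ 0.16578112 -0.04847087  0.07705942]
17.2 mark 42 318.31 243.42 w 24.67 F [ 1.1 -0.   3.8]
18.05 mark 41 318.27 243.49 w 25.08 F [ 0.9 -1.1  3.7]
```

View pics/g3.png

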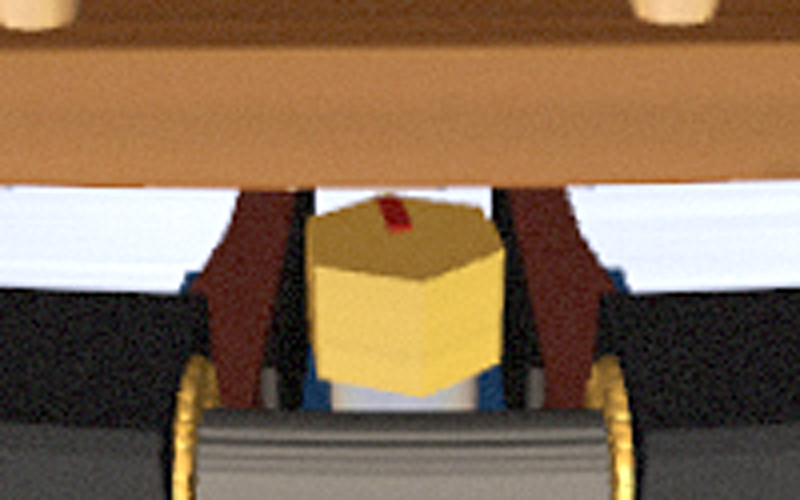

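The mark is still: (318.2,243.5) to (318.3,243.5) over 1.75 s, where free turning would be 40°. One last check of dowels and obstacles, then I hand in.

```bash
python3 - <<'E'
from h import *
t=imaging.get_image("top"); s=imaging.get_image("scene")
a=cv2.convertScaleAbs(cv2.resize(s["pixels"][110:260,230:430],None,fx=3.9,fy=3.9,interpolation=cv2.INTER_CUBIC),alpha=1.8)
cv2.imwrite("pics/fs.png",a); cv2.imwrite("pics/ft.png",cv2.convertScaleAbs(t["pixels"],alpha=2))
E
python3 mark.py
```

```text
18.2 mark 43 318.37 243.54 w 24.43 F [ 0.  -1.   2.9]
```

View pics/fs.png

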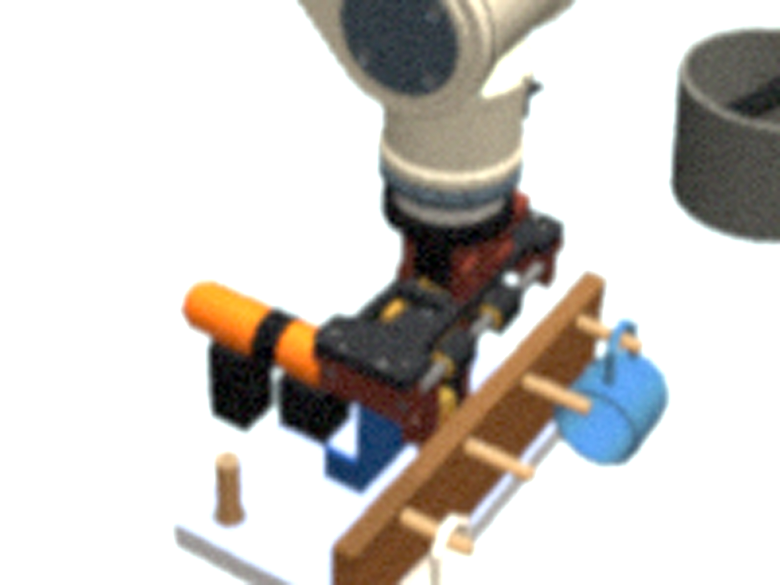

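View pics/ft.png

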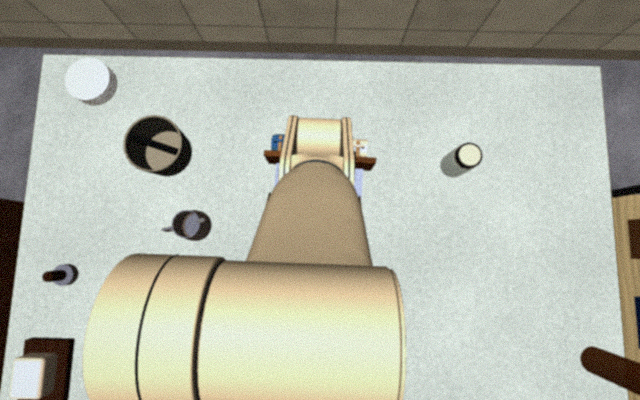

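The scene view shows the right dowel standing at (288,227). In the top view the pitcher, shaker and knock box sit where they started.

```bash
python3 -c "
from workcell import ctrl
print(ctrl.close_job())"
```

```text
the job is handed in; nothing more can be done
None
```

Both dowels stand in their own bores, and the gripper was holding the bolt head still when I handed the job in at about 18 s of the 64 s allowed.

- **Dowels:** I lowered each dowel into its bore with almost no contact force, let go just above the bench and looked again. Both tops were within about 2 px of where a fully seated dowel should be. In the last pictures I could see only the right one, because the arm and gripper hid the left bore. I had seen the left one seated before the bolt grip, and the arm did not go near it afterwards.
- **Bolt:** The fingers hold the head with the opening reading about 25 mm. Its red mark stayed within 0.2 px for the 1.9 s I tracked it, and looked unchanged from when the fingers first closed, about 5 s earlier. The measured wrist force was no more than about 6 N.
- **Not fully as described:** The head sits a few degrees off perfectly flat between the pads. The grip is also fixed at half the most, about 30 N, which is below the 40 N mentioned, but the bolt did not turn.
- **Other items:** The pitcher, shaker and knock box appear in the same places as in the first top picture.

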